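# Pull out the bin carriage, tip the tote and hold the fittings in its pouring corner

### The arm

A 7-joint arm with a two-finger parallel gripper is mounted at the origin on a cart in front of the work surface, level with it; the furniture and walls round the work are solid. World frame = base frame: x ahead of the robot, y to its left, z up, the work surface at z = 0. Lengths are in m, angles in degrees, forces in N, time in s.
With the tool pointing down it reaches from about 0.425 to 0.95 m from the base axis. Payload 4.7 kg.
Tool frame: the origin (TCP) lies on the centre line of the jaws, within the pads' length; the fingertips stand 17 mm ahead of it and the grasp point (between the pads) lies 2 mm behind it; z points along the fingers, y is the line along which they close (so a half turn about z gives the same grasp; the last joint's range is limited). The gripper opens to 85 mm and grips with 20 to 120 N. Pads are 22 mm wide; open, the fingers measure 114 mm over their backs; the gripper's body (76 mm by 85 mm) begins 54 mm behind the grasp point. The pads swing forward as they close: fully open they stand 13 mm farther back than shut.
Start: joints at [-77.573, 26.849, -2.785, 87.806, 1.381, 65.374, -4.715], TCP at [0.164, 0.655, 0.248] pointing down, gripper open.
Joint ranges: [-148.3, 148.3], [-19.14, 114.17], [-79.39, 73.82], [5.75, 140.21], [-59.74, 239.74], [12.07, 113.84], [-152.46, 152.46]. Speed limits (degrees/s): [147.25, 147.25, 180, 180, 180, 180, 180].

### API

Orientations are given as a 3x3 rotation matrix whose columns are the frame's x, y, z axes.
In Python, from workcell import arm gives the robot as it stands.
- The arm moves only by the shell command python3 drive.py 'ROWS' [FORCE]. ROWS is a JSON object with one list for each field, all of the same length, 1 to 8, a row being the entries at one place: drx, dry, drz (a rotation vector in degrees), sx, sy, sz (the shift in m), jaw (the finger opening in m); each row shifts and turns the commanded pose from where the row before left it, along the tool's axes as they then stand; what a row does not reach is not made up. A row lasts 1/12 s, in which the tool goes at most 0.0417 m and 7.16 degrees, less where a joint would pass 70% of its speed; a pose out of reach is approached as far as the arm can. The fingers move at their own pace and stop on an object; FORCE is the grip in N (left out, the last holds). Time passes only in rows, so rows that do not move let the fingers close. It prints the time, the measured TCP pose, the force, the opening and the grip force at its end. Input that does not fit is refused with a message, and nothing moves.
- arm.sense(): the state, without advancing time (a new reading comes with each control period).
- arm.get_image(name): name is "side" or "top" or "wrist"; returns the picture (420x560x3 uint8, blue, green, red); there is no depth.
- arm.calibration(name): a dict with "vertical_fov" (degrees; the focal length in pixels is half the picture's height over the tangent of half this angle, whatever the lens; pixels are square), "cx", "cy" (the principal point, pixels), "R" (3x3) and "t" (3): a world point X has camera coordinates R X + t. Camera axes: x right, y down, z forward; pixel columns grow to the right and rows downward; lengths in m; the calibration is good to about 2 mm. A picture is of the moment at which its call begins: read the wrist's pose just before it. calibration takes no time and is no camera call; for the wrist camera it gives the pose at the moment of the call.
- arm.sign_off(): hands the job in; it is judged then, once.
The state is a dict: "time": time; "joints": joint angles; "joint_vel": joint speeds; "tau": joint torques, N m; "tcp_pos": TCP position; "eef_rot": TCP orientation; "force": force on the tool from outside, world axes, zero at the start; "torque": the same for the moment, N m; "grip_width": finger opening in m; "finger_force": force on a finger pad.
Only numpy, scipy, OpenCV 4.12 (cv2) and the standard library are available. Lean on these libraries where they do the work, as an engineer would, in place of code of your own. Each camera call takes 0.05 s, during which the arm holds its last target. There are 200 camera calls.

### The job

The grey tote of brass fittings is parked on the sliding carriage under the cover shelf of the bin rack, where it cannot be lifted. Pull the carriage out by its black knob fully to the front stop, then lift the tote off it by the raised grip on its wall and tip it 30 to 40 degrees towards its cut-off pouring corner, so that all four fittings slide together into that corner. Finish still holding the tote in the gripper, tilted, still and well clear of everything, so that I can count them; spill none, leave the carriage at its stop and do not disturb the things standing round.

Things in the scene. Friction and masses are not known exactly. Their poses are not given: they have to be found in the camera images.
- bin_rack: rack fixed to the bench: grey base plate and cover shelf on four aluminium posts. Origin on the bench under the centre of its covered bay; -x is the way the carriage comes out (roughly to the robot's right). Base 8 mm high, x -248 to +72, y -91 to +91 mm; cover x -72 to +72, y -91 to +91 mm, 120 to 137 mm above the bench, small tools on it; end stops 28 mm high at x = -235 mm
- carriage (a joint): slide of the aluminium carriage along the rack's -x, m: 0 right in, 0.155 at the front stop (hard end); starts at 0; 2 N of friction, stays where left. Flat plate 124 x 154 mm, top 32 mm above the bench, with 11 mm high lips round the tote; its centre is at x = -(joint value), y = 0 in the rack's frame
- pull_knob (a point): middle of the upright black knob of the carriage: 24 mm across, 62 to 92 mm above the bench (this point at 77 mm), on a 12 mm stem at the front of the carriage, 102 mm ahead (-x) of the carriage's centre and 46 mm to its -y side
- tote: loose grey plastic tote, 110 (x) x 140 (y) x 45 mm high, walls and floor 3 mm, 0.16 to 0.26 kg empty; origin at the centre of its underside, z up. Sits on the carriage, axes along the rack's, 32 mm above the bench. The +x +y corner is cut off at 45 degrees (34 mm off each side, lip 38 mm high): the pouring corner. The grip stands on the -x wall. Smooth: fittings slide well at 30 degrees
- tote_grip (a point): grip of the tote: upright tab in the middle of its -x wall, 12 mm thick (along the tote's x), 60 mm long (along y), top 73 mm above the tote's underside, 28 mm above the rim. This point lies on the tab's centre plane 14 mm below its top: in the tote's frame (-55, 0, 59) mm
- pour_corner (a point): middle of the cut-off pouring corner, at floor level: in the tote's frame (38, 53, 3) mm
- fitting_0_mid (a point): the middle of a brass push-in fitting (hexagon foot and round barrel, 17 x 19 mm across, 24 mm long, 22 g), lying in the tote at the start; it slides and rolls
- fitting_1_mid (a point): the middle of a brass push-in fitting (hexagon foot and round barrel, 17 x 19 mm across, 24 mm long, 22 g), lying in the tote at the start; it slides and rolls
- fitting_2_mid (a point): the middle of a brass push-in fitting (hexagon foot and round barrel, 17 x 19 mm across, 24 mm long, 22 g), standing in the tote at the start; it slides and rolls
- fitting_3_mid (a point): the middle of a brass push-in fitting (hexagon foot and round barrel, 17 x 19 mm across, 24 mm long, 22 g), lying in the tote at the start; it slides and rolls
- master_leak: bystander: grey metal cylinder with a small brass neck and cap, 40 mm across, 61 mm high; origin at the centre of its underside
- height_puck: bystander: round brass puck on a black pad, 34 x 52 mm, 20 mm high; origin at the centre of its underside
- grease_pot: bystander: small light grey screw-top pot, 48 mm across, 32 mm high; origin at the centre of its underside

How it is judged (in metres and radians):
On the way, in this order (a step that is already met when the one before it is completed fails the run):
1. the carriage is pulled out to its front stop with the tote still sitting on it (value of joint carriage above 0.15 m and z of tote in the frame of bin_rack below 0.038 m and angle between tote's own z axis and vertical below 0.06 rad), for 0.2 s.
2. the tote is lifted off the carriage by the gripper (height (world z) of tote above 0.07 m and contact force between the fingers and tote above 2 N and contact force between tote and bin_rack below 0.3 N), for 0.1 s.
At the end, for the whole second after the job is handed in: Tote held in the air by the gripper: pouring corner over 60 mm above the bench, not touching the rack, tilted 17 to 52 degrees, still; the middle of every fitting within 65 mm of the pouring corner's middle; carriage within 10 mm of its front stop (value of joint carriage above 0.145 m and height (world z) of pour_corner above 0.06 m and contact force between tote and bin_rack below 0.3 N and contact force between the fingers and tote above 2 N and angle between tote's own z axis and vertical between 0.3 and 0.9 rad and linear speed of tote below 0.03 m/s and distance between each of fitting_0_mid, fitting_1_mid, fitting_2_mid, fitting_3_mid and pour_corner below 0.065 m); the arm keeps its last pose, push and grip.
It fails at once if a fitting is spilled out of the tote (distance between any of fitting_0_mid, fitting_1_mid, fitting_2_mid, fitting_3_mid and tote above 0.12 m).
It fails at once if a bystander is moved by more than 20 mm (distance of any of master_leak, height_puck, grease_pot from where it was at the start of the episode above 0.02 m).
It also fails if it takes over 54 s, if anything falls off the work surface, if the arm or the gripper's body presses on something with over 40 N, if the wrist force passes 120 N, or if a joint passes its speed limit or range.

## Working session

There is one attempt and no reset: what is moved stays moved. The work goes in short steps, Python scripts to look and compute and a shell command to move; the robot and the scene stay as the last step left them, time stands still between calls to the robot, and variables do not carry over. Pictures are saved under pics/ and viewed, at most 10 in all, crops included, and the job is handed in when it is done.

```bash
ls; mkdir -p pics
python3 - <<'E'
from workcell import arm
import cv2,numpy as np
np.set_printoptions(precision=4,suppress=True)
for n in("side","top"):
    cv2.imwrite(f"pics/{n}0.png",arm.get_image(n)); print(n,arm.calibration(n))
s=arm.sense();print(s["time"],s["tcp_pos"],s["eef_rot"],s["force"])
E
```

```text
drive.py
pics
workcell.py
side {'vertical_fov': 56.25134652762643, 'cx': 273.6200620801359, 'cy': 203.0835784959334, 'R': array([[-0.9553, -0.2953, -0.0145],
       [-0.1692,  0.5863, -0.7923],
       [ 0.2424, -0.7544, -0.61  ]]), 't': array([0.4953, 0.1102, 0.8406])}
top {'vertical_fov': 44.54627439778983, 'cx': 278.14610489555054, 'cy': 212.0605741276863, 'R': array([[-0.025 , -0.9995, -0.0183],
       [-0.9943,  0.0268, -0.1028],
       [ 0.1033,  0.0156, -0.9945]]), 't': array([0.106 , 0.5098, 1.2046])}
0.1 [0.1641 0.6542 0.2474] [[-0.97    0.2433 -0.0004]
 [ 0.2433  0.97   -0.0017]
 [-0.0001 -0.0018 -1.    ]] [-0.1225  0.5758 -0.6121]
```

View pics/side0.png

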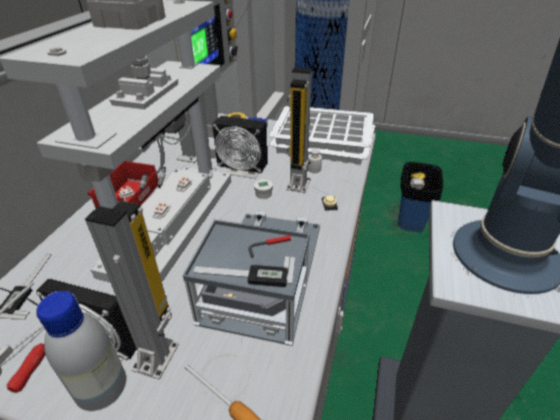

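View pics/top0.png

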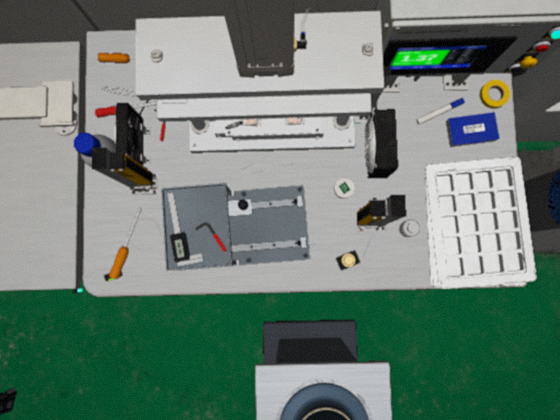

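Top view: the cover is at (165–230, 185–270), the base runs to x≈310 and the black knob is near (243,205). The puck is at (347,260), the pot at (344,187) and the master leak at (410,228). I'll enlarge the rack.

Run:
```python
import cv2
a=cv2.imread("pics/top0.png")[170:290,150:320]
cv2.imwrite("pics/top0c.png",cv2.resize(a,None,fx=4.7,fy=4.7,interpolation=cv2.INTER_CUBIC))
```

```text
(no output)
```

View pics/top0c.png

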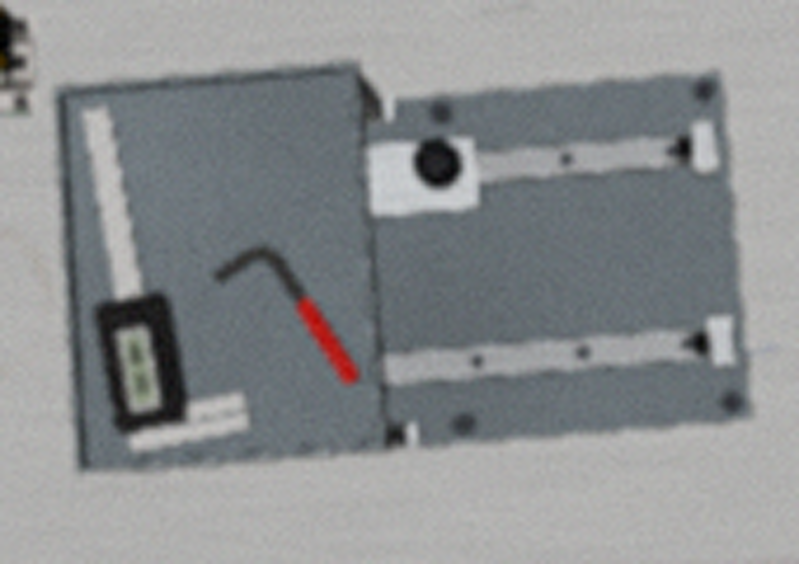

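The crop shows the cover corners at (58,90), (358,68), (388,448) and (82,470). The base's right corners are at (718,75) and (750,412), and the knob top at (437,160).

```bash
cat > h.py <<'E'
from workcell import arm
import cv2,numpy as np
from scipy.spatial.transform import Rotation as Ro
np.set_printoptions(precision=4,suppress=True)
def K(c): return 210/np.tan(np.radians(c["vertical_fov"]/2))
def proj(c,X):
    p=np.atleast_2d(X)@np.array(c["R"]).T+c["t"]; return p[:,:2]/p[:,2:]*K(c)+[c["cx"],c["cy"]]
def ray(c,uv,z):
    d=np.array([(uv[0]-c["cx"])/K(c),(uv[1]-c["cy"])/K(c),1]); R=np.array(c["R"])
    o=-R.T@c["t"]; d=R.T@d; return o+d*(z-o[2])/d[2]
E
python3 - <<'E'
from h import *
from scipy.optimize import least_squares
c=arm.calibration("top")
P=np.array([[58,90],[358,68],[388,448],[82,470],[718,75],[750,412],[437,160]])/4.7+[150,170]-.4
L=np.array([[72,-91,137],[-72,-91,137],[-72,91,137],[72,91,137],[-248,-91,8],[-248,91,8],[-102,-46,92]])/1e3
W=lambda q:L@Ro.from_euler("z",q[2]).as_matrix().T+[q[0],q[1],0]
r=least_squares(lambda q:(proj(c,W(q))-P).ravel(),[.5,.2,1.57]);print(r.x,np.degrees(r.x[2]));print((proj(c,W(r.x))-P));print(W(r.x))
for n,p,z in(("puck",(347,260),.02),("pot",(344,187),.032),("leak",(410,228),.061),("curtain",(375,212),0.3)):print(n,ray(c,p,z))
R=Ro.from_euler("z",r.x[2]).as_matrix();print("rack R",R)
s=arm.sense();E=s["eef_rot"];k=W(r.x)[-1]
print("knob top by ray",ray(c,P[-1],.092),"k",k,"tcp",s["tcp_pos"])
E
```

```text
[0.4745 0.2711 1.6333] 93.58399395622327
[[-1.1624 -0.4897]
 [-0.0758 -1.6412]
 [-0.0109  0.1806]
 [-0.9334  1.3334]
 [ 1.0752 -1.1133]
 [ 1.2439  1.4295]
 [ 0.0767  0.1852]]
[[0.5608 0.3487 0.137 ]
 [0.5698 0.2049 0.137 ]
 [0.3881 0.1936 0.137 ]
 [0.3791 0.3373 0.137 ]
 [0.5808 0.0293 0.008 ]
 [0.3991 0.0179 0.008 ]
 [0.5267 0.1722 0.092 ]]
puck [ 0.3937 -0.0687  0.02  ]
pot [ 0.5681 -0.0669  0.032 ]
leak [ 0.4635 -0.2125  0.061 ]
curtain [ 0.4793 -0.0918  0.3   ]
rack R [[-0.0625 -0.998   0.    ]
 [ 0.998  -0.0625  0.    ]
 [ 0.      0.      1.    ]]
knob top by ray [0.5272 0.1724 0.092 ] k [0.5267 0.1722 0.092 ] tcp [0.1641 0.6542 0.2474]
```

```bash
cat >> h.py <<'E'
def rackR(): return Ro.from_euler("z",1.6333).as_matrix()
O=np.array([.4745,.2711,0])
def go(Rt,pt):
    "remaining motion: rotvec deg (tool axes now), shift in tool axes now and after the turn"
    s=arm.sense();E=np.array(s["eef_rot"]);d=np.array(pt)-s["tcp_pos"]
    print("t",s["time"],"tcp",s["tcp_pos"],"rv",np.degrees(Ro.from_matrix(E.T@Rt).as_rotvec()),"d now",E.T@d,"d after",Rt.T@d,"F",s["force"],"w",s["grip_width"],s["finger_force"],"\nj",s["joints"])
E
python3 drive.py '{"drx": [0,0,0,0,0,0,0,0],"dry": [0,0,0,0,0,0,0,0],"drz": [7,7,7,7,7,7,7,7],"sx": [0,0,0,0,0,0,0,0],"sy": [0,0,0,0,0,0,0,0],"sz": [0,0,0,0,0,0,0,0],"jaw": [0.085,0.085,0.085,0.085,0.085,0.085,0.085,0.085]}' 40
python3 - <<'E'
from h import *
c=arm.calibration("side")
b=ray(c,(298,187),0);print("post base",b)
for h in(.2,.25,.3,.35,.4): print(h,proj(c,b+[0,0,h]),proj(arm.calibration("top"),b+[0,0,h]))
R=rackR();Rt=R@np.diag([1,-1,-1.])
Rt=Rt@Ro.from_euler("y",0,degrees=True).as_matrix()
go(Rt,O+R@[-.125,-.046,.2])
E
```

```text
time: 0.77
tcp_pos: [0.1641, 0.6544, 0.2477]
eef_rot: [[-0.335, 0.942, -0.0], [0.942, 0.335, -0.001], [-0.001, -0.001, -1.0]]
force: [0.5, -0.9, -0.6]
grip_width: 0.0847
finger_force: 0.0
post base [ 0.4875 -0.1206  0.    ]
0.2 [[299.9805 117.7885]] [[380.6037 212.6709]]
0.25 [[300.5597  97.5448]] [[385.2086 210.0765]]
0.3 [[301.1798  75.8765]] [[390.2931 207.2119]]
0.35 [[301.845   52.6275]] [[395.9364 204.0325]]
0.4 [[302.5607  27.6186]] [[402.2359 200.4834]]
t 0.7667 tcp [0.1641 0.6544 0.2477] rv [-0.0263  0.0565 15.9913] d now [-0.5979  0.1738  0.0482] d after [-0.527   0.3318  0.0477] F [ 0.4666 -0.9262 -0.5703] w 0.08473667877457056 0.0 
j [-85.9909  26.861    9.3827  88.4175  -4.6568  65.1659 -56.0688]
```

```bash
python3 drive.py '{"drx": [0,0,0,0,0,0,0,0],"dry": [0,0,0,0,0,0,0,0],"drz": [5.33,5.33,5.33,0,0,0,0,0],"sx": [0,0,0,-0.033,-0.033,-0.033,-0.033,-0.033],"sy": [0,0,0,0.021,0.021,0.021,0.021,0.021],"sz": [0,0,0,0,0,0,0,0],"jaw": [0.085,0.085,0.085,0.085,0.085,0.085,0.085,0.085]}'
python3 drive.py '{"drx": [0,0,0,0,0,0,0,0],"dry": [0,0,0,0,0,0,0,0],"drz": [0,0,0,0,0,0,0,0],"sx": [-0.033,-0.033,-0.033,-0.033,-0.033,-0.033,-0.033,-0.033],"sy": [0.021,0.021,0.021,0.021,0.021,0.021,0.021,0.021],"sz": [0,0,0,0,0,0,0,0],"jaw": [0.085,0.085,0.085,0.085,0.085,0.085,0.085,0.085]}'
python3 - <<'E'
from h import *
R=rackR();Rt=R@np.diag([1,-1,-1.])
go(Rt,O+R@[-.125,-.046,.2])
E
```

```text
time: 1.43
tcp_pos: [0.2809, 0.4954, 0.2479]
eef_rot: [[-0.069, 0.998, -0.0], [0.998, 0.069, -0.001], [-0.001, -0.0, -1.0]]
force: [0.6, -0.2, 0.8]
grip_width: 0.0853
finger_force: 0.0
time: 2.1
tcp_pos: [0.4665, 0.2437, 0.2482]
eef_rot: [[-0.069, 0.998, -0.0], [0.998, 0.069, 0.0], [0.0, -0.0, -1.0]]
force: [0.5, 0.5, -0.8]
grip_width: 0.0851
finger_force: 0.0
t 2.1 tcp [0.4665 0.2437 0.2482] rv [-0.0244 -0.0104  0.3595] d now [-0.0985  0.0552  0.0481] d after [-0.0981  0.0557  0.0482] F [ 0.4563  0.4793 -0.8325] w 0.08512107523778568 0.0 
j [-53.0989  13.3397  24.9742 109.1562  -6.5558  58.897  -21.3793]
```

```bash
python3 drive.py '{"drx": [0,0,0,0,0,0,0,0],"dry": [0,0,0,6,6,6,7,0],"drz": [0.36,0,0,0,0,0,0,0],"sx": [-0.033,-0.033,-0.033,0,0,0,0,0],"sy": [0.0187,0.0187,0.0187,0,0,0,0,0],"sz": [0,0,0,0,0,0,0,0],"jaw": [0.085,0.085,0.085,0.085,0.085,0.085,0.085,0.085]}'
python3 - <<'E'
from h import *
R=rackR();Rt=R@np.diag([1,-1,-1.])@Ro.from_euler("y",25,degrees=True).as_matrix()
c=arm.calibration("wrist");im=arm.get_image("wrist");cv2.imwrite("pics/w1.png",im)
print("expected knob top px",proj(c,O+R@[-.102,-.046,.092]),"cover corner",proj(c,O+R@[-.072,-.091,.137]),proj(c,O+R@[-.072,.091,.137]))
go(Rt,O+R@[-.102,-.046,.082])
E
```

```text
time: 2.77
tcp_pos: [0.5285, 0.1442, 0.2467]
eef_rot: [[-0.046, 0.999, -0.024], [0.905, 0.052, 0.422], [0.422, -0.003, -0.906]]
force: [0.8, -1.0, -0.4]
grip_width: 0.0849
finger_force: 0.0
expected knob top px [[279.3846 237.4446]] cover corner [[336.161 197.495]] [[104.9454 200.2045]]
t 2.8167 tcp [0.5283 0.1465 0.2471] rv [ 0.0289  0.1668 -0.4529] d now [-0.046   0.0003  0.1606] d after [-0.0465  0.0001  0.1605] F [-0.5284  0.2111  1.0161] w 0.08531374228028124 0.0 
j [-26.5242  16.0485  23.5807 109.6852 -36.3177  60.9518  18.9552]
```

View pics/w1.png

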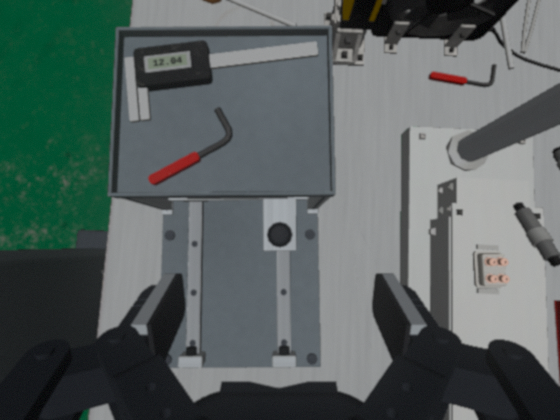

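The wrist view shows the knob at (280,233), against (279,237) expected. It is about 3 mm further in, so I'm correcting for that. The path down is clear.

```bash
python3 drive.py '{"drx": [0,0,0,0,0,0,0,0],"dry": [0,0,0,0,0,0,0,0],"drz": [0,0,0,0,0,0,0,0],"sx": [-0.022,-0.022,0,0,0,0,0,0],"sy": [0,0,0,0,0,0,0,0],"sz": [0,0,0.032,0.032,0.032,0.032,0.032,0],"jaw": [0.085,0.085,0.085,0.07,0.06,0.06,0.06,0.06]}'
python3 - <<'E'
from h import *
R=rackR();Rt=R@np.diag([1,-1,-1.])@Ro.from_euler("y",25,degrees=True).as_matrix()
c=arm.calibration("wrist");im=arm.get_image("wrist");cv2.imwrite("pics/w2.png",im)
go(Rt,O+R@[-.0995,-.046,.082])
E
```

```text
time: 3.48
tcp_pos: [0.5216, 0.1831, 0.08]
eef_rot: [[-0.061, 0.997, -0.04], [0.905, 0.072, 0.42], [0.422, -0.011, -0.907]]
force: [-1.1, 1.0, -0.0]
grip_width: 0.0602
finger_force: 0.0
t 3.5333 tcp [0.5237 0.1812 0.0825] rv [-0.5015  0.0597  0.1962] d now [-0.0063  0.0025 -0.0024] d after [-0.0063  0.0025 -0.0024] F [ 0.3328 -0.1664  0.8501] w 0.05998954549263744 0.0 
j [-24.1111  29.3243  17.0488 116.7602 -50.2904  45.2505  34.2382]
```

View pics/w2.png

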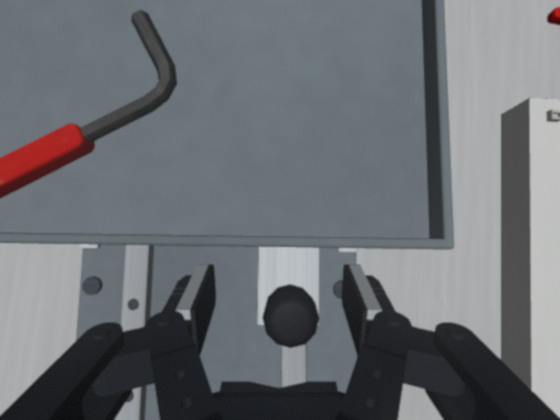

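The knob is at (291,316), slightly right of and behind the jaw centre. That agrees with the computed shift of −6 mm and +2.5 mm.

```bash
python3 drive.py '{"drx": [0,0,0,0,0,0,0,0],"dry": [0,0,0,0,0,0,0,0],"drz": [0,0,0,0,0,0,0,0],"sx": [-0.006,0,0,0,0,0,0,0],"sy": [0.0025,0,0,0,0,0,0,0],"sz": [-0.001,0,0,0,0,0,0,0],"jaw": [0.06,0.0,0.0,0.0,0.0,0.0,0.0,0.0]}' 40
python3 - <<'E'
from h import *
R=rackR();Rt=R@np.diag([1,-1,-1.])@Ro.from_euler("y",25,degrees=True).as_matrix()
go(Rt,O+R@[-.0995-.158,-.046,.082]); s=arm.sense();print("rack -x step in tool",np.array(s["eef_rot"]).T@R@[-.01,0,0])
E
```

```text
time: 4.2
tcp_pos: [0.5277, 0.1713, 0.0846]
eef_rot: [[-0.056, 0.998, -0.029], [0.904, 0.063, 0.423], [0.424, -0.003, -0.906]]
force: [-6.7, -3.3, 9.8]
grip_width: 0.0224
finger_force: 39.0
t 4.2 tcp [0.5277 0.1713 0.0846] rv [-0.1548 -0.0964 -0.0142] d now [-0.1411 -0.001  -0.0632] d after [-0.1412 -0.0009 -0.0629] F [-6.7327 -3.2574  9.8138] w 0.022445193089329043 38.96172656212002 
j [-23.2063  29.2739  17.4166 116.5659 -50.2781  45.769   34.9782]
rack -x step in tool [-0.0091 -0.     -0.0042]
```

```bash
python3 drive.py '{"drx": [0,0,0,0,0,0,0,0],"dry": [0,0,0,0,0,0,0,0],"drz": [0,0,0,0,0,0,0,0],"sx": [-0.0073,-0.0118,-0.0145,-0.0145,-0.0145,-0.0145,-0.0145,-0.0091],"sy": [0,0,0,0,0,0,0,0],"sz": [-0.0034,-0.0055,-0.0067,-0.0067,-0.0067,-0.0067,-0.0067,-0.0042],"jaw": [0,0,0,0,0,0,0,0]}'
python3 - <<'E'
from h import *
R=rackR();Rt=R@np.diag([1,-1,-1.])@Ro.from_euler("y",25,degrees=True).as_matrix()
go(Rt,O+R@[-.1027-.155,-.046,.085])
E
```

```text
time: 4.87
tcp_pos: [0.5341, 0.0614, 0.0846]
eef_rot: [[-0.056, 0.998, -0.031], [0.902, 0.064, 0.426], [0.427, -0.004, -0.904]]
force: [-6.4, 2.7, 8.8]
grip_width: 0.0222
finger_force: 40.4
t 4.8667 tcp [0.5341 0.0614 0.0846] rv [-0.2275 -0.2867 -0.0163] d now [-0.0403 -0.0004 -0.0195] d after [-0.0404 -0.0004 -0.0193] F [-6.3986  2.674   8.774 ] w 0.02221713021902532 40.440420031081885 
j [-13.4922  30.2189  20.2448 115.6391 -47.4442  51.1536  43.8339]
```

```bash
python3 drive.py '{"drx": [0,0,0,0,0,0,0,0],"dry": [-5,-5,-5,-5,-5,0,0,0],"drz": [0,0,0,0,0,0,0,0],"sx": [0,0,0,0,0,-0.01,-0.014,-0.010],"sy": [0,0,0,0,0,0,0,0],"sz": [0,0,0,0,0,0,0,0],"jaw": [0,0,0,0,0,0,0,0]}'
python3 drive.py '{"drx": [0,0,0,0,0],"dry": [0,0,0,0,0],"drz": [0,0,0,0,0],"sx": [-0.006,-0.004,-0.003,-0.003,0],"sy": [0,0,0,0,0],"sz": [0,0,0,0,0],"jaw": [0,0,0,0,0]}'
python3 - <<'E'
from h import *
R=rackR();Rt=R@np.diag([1,-1,-1.])
go(Rt,O+R@[-.1027-.155,-.046,.085])
E
```

```text
time: 5.53
tcp_pos: [0.536, 0.0288, 0.0846]
eef_rot: [[-0.064, 0.998, -0.005], [0.998, 0.064, 0.004], [0.004, -0.005, -1.0]]
force: [-9.5, 1.3, 15.8]
grip_width: 0.0222
finger_force: 42.3
time: 5.95
tcp_pos: [0.5366, 0.0184, 0.0845]
eef_rot: [[-0.065, 0.998, -0.008], [0.998, 0.065, 0.013], [0.013, -0.007, -1.0]]
force: [-11.2, 14.4, 19.2]
grip_width: 0.0219
finger_force: 42.7
t 5.95 tcp [0.5366 0.0184 0.0845] rv [-0.3955 -0.7605  0.1256] d now [-0.0016 -0.0002 -0.0005] d after [-0.0016 -0.0002 -0.0005] F [-11.2176  14.3958  19.18  ] w 0.02191872254582507 42.66295420238748 
j [-32.0835  29.4748  34.0951 116.3738 -25.5745  41.9016  21.8651]
```

```bash
python3 drive.py '{"drx": [0,0,0,0,0,0,0,0],"dry": [0,0,0,0,0,0,0,0],"drz": [0,0,0,0,0,0,0,0],"sx": [0,0,0.002,0,0,0,0,0],"sy": [0,0,0,0,0,0,0,0],"sz": [0,0,0,0,0,0,-0.03,-0.03],"jaw": [0,0,0,0.05,0.06,0.06,0.06,0.06]}'
python3 drive.py '{"drx": [0,0,0,0,0,0,0,0],"dry": [0,0,0,0,0,0,0,0],"drz": [0,7,7,7,7,7,7,7],"sx": [0,0,0,0,0,0,0,0],"sy": [0,0,0,0,0,0,0,0],"sz": [-0.04,-0.02,0,0,0,0,0,0],"jaw": [0.06,0.06,0.06,0.06,0.06,0.06,0.06,0.06]}'
python3 drive.py '{"drx": [0,0,0,0,0,0,0],"dry": [0,0,0,0,0,0,0],"drz": [7,7,7,7,6,7,0],"sx": [0,0,0,0,0,0,0],"sy": [0,0,0,0,0,0,0],"sz": [0,0,0,0,0,0,0],"jaw": [0.06,0.06,0.06,0.06,0.06,0.06,0.06]}'
python3 - <<'E'
from h import *
R=rackR();Rt=R@np.array([[0,-1,0],[-1,0,0],[0,0,-1.]])
go(Rt,O+R@[-.21,0,.15])
c=arm.calibration("wrist");im=arm.get_image("wrist");cv2.imwrite("pics/w3.png",im)
cv2.imwrite("pics/top3.png",arm.get_image("top"))
print("exp grip top ends+mid",proj(c,O+R@[-.21,-.03,.105]),proj(c,O+R@[-.21,.03,.105]),"knob top",proj(c,O+R@[-.257,-.046,.092]))
E
```

```text
time: 6.62
tcp_pos: [0.5383, 0.0126, 0.1424]
eef_rot: [[-0.061, 0.998, -0.004], [0.998, 0.061, -0.002], [-0.001, -0.004, -1.0]]
force: [0.8, 0.5, 0.7]
grip_width: 0.0598
finger_force: 0.0
time: 7.28
tcp_pos: [0.5395, 0.0128, 0.203]
eef_rot: [[0.718, 0.696, 0.001], [0.696, -0.718, -0.0], [0.0, 0.001, -1.0]]
force: [-0.3, -0.1, -0.3]
grip_width: 0.0602
finger_force: 0.0
time: 7.87
tcp_pos: [0.5395, 0.0129, 0.2027]
eef_rot: [[0.998, 0.059, 0.0], [0.059, -0.998, -0.002], [0.0, 0.002, -1.0]]
force: [-0.2, -0.6, -0.4]
grip_width: 0.0598
finger_force: 0.0
t 7.8667 tcp [0.5395 0.0129 0.2027] rv [ 0.0915 -0.0033 -0.1962] d now [-0.0489 -0.0516  0.0526] d after [-0.0487 -0.0517  0.0527] F [-0.1853 -0.6377 -0.4377] w 0.05980890866843971 0.0 
j [-53.5758  28.6127  65.0062 111.6865 -30.2689  59.1283 -61.4996]
exp grip top ends+mid [[208.2147 239.7866]] [[213.6663 308.8907]] knob top [[272.177  213.0649]]
```

View pics/w3.png

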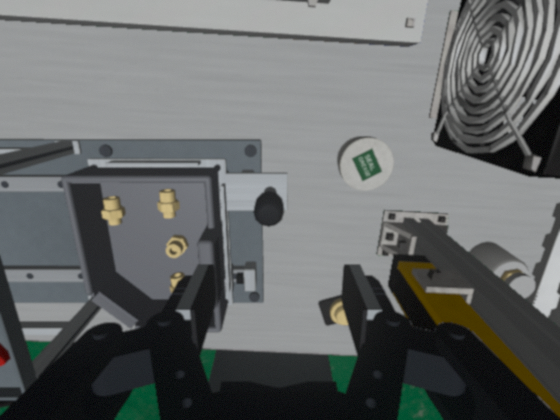

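In the wrist view the carriage is out, the tote is on it and all four fittings are inside. The tab is at (207,242…) and the knob at (268,209), both within 3 px of prediction. Joint 3 is close to its range limit, so I'll move over in part and check it.

```bash
python3 drive.py '{"drx": [0,0,0,0],"dry": [0,0,0,0],"drz": [0,0,0,0],"sx": [-0.0162,-0.0162,-0.0162,0],"sy": [-0.0172,-0.0172,-0.0172,0],"sz": [0,0,0,0],"jaw": [0.06,0.06,0.06,0.06]}'
python3 - <<'E'
from h import *
R=rackR();Rt=R@np.array([[0,-1,0],[-1,0,0],[0,0,-1.]])
go(Rt,O+R@[-.21,0,.091])
c=arm.calibration("wrist");im=arm.get_image("wrist")
cv2.imwrite("pics/w4.png",im)
print("exp grip top ends+mid",proj(c,O+R@[-.21,-.03,.105]),proj(c,O+R@[-.21,.03,.105]),"knob top",proj(c,O+R@[-.257,-.046,.092]))
E
```

```text
time: 8.3
tcp_pos: [0.4847, 0.0651, 0.2018]
eef_rot: [[0.998, 0.069, -0.004], [0.069, -0.998, 0.003], [-0.004, -0.003, -1.0]]
force: [0.8, -0.0, -0.5]
grip_width: 0.06
finger_force: 0.0
t 8.3 tcp [0.4847 0.0651 0.2018] rv [-0.1925  0.224   0.3709] d now [0.0031 0.0042 0.1108] d after [0.0027 0.0038 0.1108] F [ 0.7782 -0.0486 -0.4943] w 0.06000240548084305 0.0 
j [-65.777   23.7583  68.8598 117.9037 -27.0149  56.4478 -68.8925]
exp grip top ends+mid [[285.0014 170.6427]] [[283.9765 250.0399]] knob top [[351.8498 144.6458]]
```

View pics/w4.png

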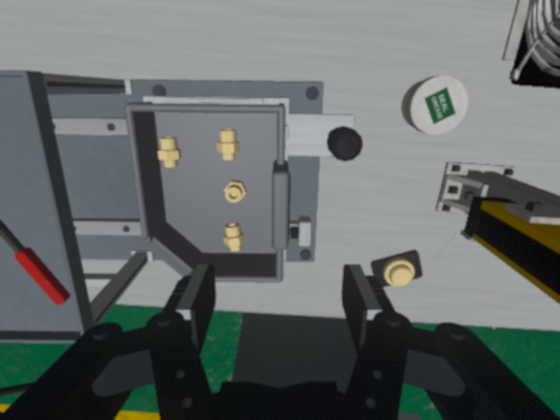

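The tab top runs from (281,166) to (281,247), so it sits about 2 mm off in x and 2.6 mm in y. Joint 3 is at 68.9 with its limit at 73.8, so I'll make the half turn to the equivalent grasp.

```bash
for i in 1 2 3; do python3 drive.py '{"drx": [0,0,0,0,0,0,0,0],"dry": [0,0,0,0,0,0,0,0],"drz": [-7.1,-7.1,-7.1,-7.1,-7.1,-7.1,-7.1,-7.1],"sx": [0,0,0,0,0,0,0,0],"sy": [0,0,0,0,0,0,0,0],"sz": [0,0,0,0,0,0,0,0],"jaw": [0.06,0.06,0.06,0.06,0.06,0.06,0.06,0.06]}' |grep time
python3 -c "from h import *;print(arm.sense()['joints'])"; done
python3 drive.py '{"drx": [0,0,0],"dry": [0,0,0],"drz": [-6,-3.2,0],"sx": [0,0,0],"sy": [0,0,0],"sz": [0,0,0],"jaw": [0.06,0.06,0.06]}'
python3 - <<'E'
from h import *
R=rackR();Rt=R@np.array([[0,1,0],[1,0,0],[0,0,-1.]])
go(Rt,O+R@[-.208,-.0026,.091])
E
```

```text
time: 9.02
[-55.4216  17.2601  53.042  117.2749 -17.2009  53.2973 -22.4816]
time: 9.68
[-45.4057  14.5112  39.7819 116.8703 -11.6745  52.3561  28.143 ]
time: 10.35
[-36.5119  13.2846  28.8164 116.4585  -8.0612  52.0265  80.9147]
time: 10.6
tcp_pos: [0.4885, 0.0608, 0.2032]
eef_rot: [[-0.998, -0.055, 0.002], [-0.055, 0.998, 0.0], [-0.002, 0.0, -1.0]]
force: [0.4, 0.1, -0.4]
grip_width: 0.06
finger_force: 0.0
t 10.6 tcp [0.4885 0.0608 0.2032] rv [ 0.0071  0.0909 -0.4127] d now [-0.0015  0.0028  0.1122] d after [-0.0017  0.0028  0.1122] F [ 0.3631  0.0509 -0.4378] w 0.05999836858509281 0.0 
j [-35.1789  13.1578  27.212  116.4026  -7.5886  52.0061  89.2654]
```

```bash
python3 drive.py '{"drx": [0,0,0,0,0],"dry": [0,0,0,0,0],"drz": [-0.4,0,0,0,0],"sx": [-0.0017,0,0,0,0],"sy": [0.0028,0,0,0,0],"sz": [0.02,0.03,0.03,0,0],"jaw": [0.06,0.05,0.045,0.045,0.045]}'
python3 - <<'E'
from h import *
R=rackR();Rt=R@np.array([[0,1,0],[1,0,0],[0,0,-1.]])
c=arm.calibration("wrist");im=arm.get_image("wrist")
go(Rt,O+R@[-.208,-.0026,.091])
cv2.imwrite("pics/w5.png",im)
E
```

```text
time: 11.02
tcp_pos: [0.4888, 0.064, 0.1222]
eef_rot: [[-0.998, -0.06, -0.002], [-0.06, 0.998, -0.001], [0.002, -0.001, -1.0]]
force: [0.7, -0.4, 0.4]
grip_width: 0.0449
finger_force: 0.0
t 11.0667 tcp [0.49   0.0643 0.1235] rv [-0.0182  0.0475 -0.0952] d now [-0.     -0.0006  0.0325] d after [-0.     -0.0007  0.0325] F [ 0.763  -1.1057 -0.6808] w 0.045004893620900085 0.0 
j [-32.783   20.2545  25.0129 120.3044 -12.6373  41.8569  93.8173]
```

View pics/w5.png

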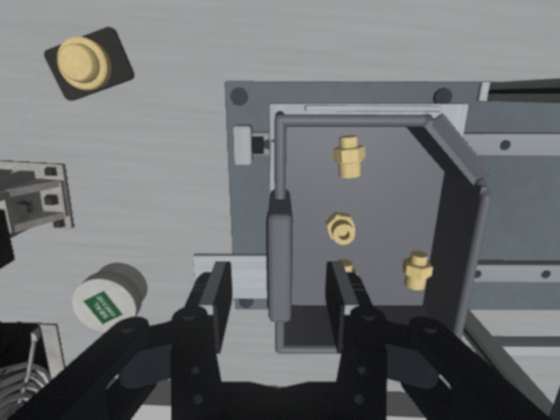

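The tab is centred between the jaws (column 280). Next I go down and close, then lift.

```bash
python3 drive.py '{"drx": [0,0,0,0,0,0,0,0],"dry": [0,0,0,0,0,0,0,0],"drz": [0,0,0,0,0,0,0,0],"sx": [0,0,0,0,0,0,0,0],"sy": [0,0,0,0,0,0,0,0],"sz": [0.016,0.015,0,0,0,0,0,0],"jaw": [0.045,0.045,0.0,0.0,0.0,0.0,0.0,0.0]}' 80
python3 - <<'E'
from h import *
R=rackR();Rt=R@np.array([[0,1,0],[1,0,0],[0,0,-1.]])
go(Rt,O+R@[-.208,-.0026,.091])
E
```

```text
time: 11.73
tcp_pos: [0.4906, 0.065, 0.0936]
eef_rot: [[-0.998, -0.062, 0.003], [-0.062, 0.998, 0.001], [-0.003, 0.001, -1.0]]
force: [0.3, -0.4, 6.8]
grip_width: 0.0107
finger_force: 78.8
t 11.7333 tcp [0.4906 0.065  0.0936] rv [ 0.0529  0.1955 -0.0344] d now [ 0.0006 -0.0013  0.0026] d after [ 0.0006 -0.0013  0.0026] F [ 0.2729 -0.3783  6.7671] w 0.010679872521408895 78.77233386039734 
j [-31.433   23.0955  23.595  121.475  -14.8567  37.9178  95.7909]
```

```bash
python3 drive.py '{"drx": [0,0,0,0,0,0,0,0],"dry": [0,0,0,0,0,0,0,0],"drz": [0,0,0,0,0,0,0,0],"sx": [0,0,0,0,0,0,0,0],"sy": [0,0,0,0,0,0,0,0],"sz": [-0.006,-0.012,-0.018,-0.02,-0.02,-0.02,-0.02,-0.02],"jaw": [0,0,0,0,0,0,0,0]}'
python3 drive.py '{"drx": [0,0,0,0,0,0,0],"dry": [0,0,0,0,0,0,0],"drz": [0,0,0,0,0,0,0],"sx": [0,0,0,0,0,0,0],"sy": [0,0,0,0,0,0,0],"sz": [-0.02,-0.02,-0.02,-0.015,-0.01,-0.005,0],"jaw": [0,0,0,0,0,0,0]}'
python3 - <<'E'
from h import *
R=rackR();Rt=R@np.array([[0,1,0],[1,0,0],[0,0,-1.]])@Ro.from_rotvec(np.radians([24.7,-24.7,0])).as_matrix()
go(Rt,O+R@[-.208,-.0026,.33])
E
```

```text
time: 12.4
tcp_pos: [0.4885, 0.0647, 0.2289]
eef_rot: [[-0.998, -0.062, -0.001], [-0.062, 0.998, -0.0], [0.001, -0.0, -1.0]]
force: [0.7, -0.1, -3.9]
grip_width: 0.0105
finger_force: 78.1
time: 12.98
tcp_pos: [0.4892, 0.0649, 0.3185]
eef_rot: [[-0.998, -0.062, 0.001], [-0.062, 0.998, 0.001], [-0.001, 0.001, -1.0]]
force: [-0.9, -0.2, -2.7]
grip_width: 0.0106
finger_force: 78.1
t 12.9833 tcp [0.4892 0.0649 0.3185] rv [ 24.7264 -24.6318  -0.0354] d now [-0.0008 -0.0013 -0.0115] d after [-0.0052 -0.0057 -0.0086] F [-0.9484 -0.1527 -2.705 ] w 0.010596265670345339 78.14112782478333 
j [-38.2159   5.9437  28.3884 107.7686  -3.0916  66.9526  84.8189]
```

```bash
python3 drive.py '{"drx": [2.06,2.06,2.06,2.06,2.06,2.06,0],"dry": [-2.06,-2.06,-2.06,-2.06,-2.06,-2.06,0],"drz": [0,0,0,0,0,0,0],"sx": [0,0,0,0,0,0,0],"sy": [0,0,0,0,0,0,0],"sz": [0,0,0,0,0,0,0],"jaw": [0,0,0,0,0,0,0]}'
python3 -c "from h import *;print(arm.sense()['joints'])"
python3 drive.py '{"drx": [2.06,2.06,2.06,2.06,2.06,2.06,0,0],"dry": [-2.06,-2.06,-2.06,-2.06,-2.06,-2.06,0,0],"drz": [0,0,0,0,0,0,0,0],"sx": [0,0,0,0,0,0,0,0],"sy": [0,0,0,0,0,0,0,0],"sz": [0,0,0,0,0,0,0,0],"jaw": [0,0,0,0,0,0,0,0]}'
python3 - <<'E'
from h import *
R=rackR();R0=R@np.array([[0,1,0],[1,0,0],[0,0,-1.]])
Rt=R0@Ro.from_rotvec(np.radians([24.7,-24.7,0])).as_matrix()
go(Rt,O+R@[-.208,-.0026,.33])
s=arm.sense();T=np.array(s["eef_rot"])@R0.T@R;p=s["tcp_pos"]+T@np.array([.093,.053,-.058])
t0=s["tcp_pos"]+T@np.array([.055,0,-.061])
print("tilt",np.degrees(np.arccos(T[2,2])),"corner",p)
for n in("side","top","wrist"):
    c=arm.calibration(n);im=arm.get_image(n);u=proj(c,p)[0];print(n,u);cv2.imwrite(f"pics/{n}6.png",im)
a,b,c=[cv2.imread(f"pics/{n}6.png") for n in("side","top","wrist")]
cv2.imwrite("pics/m6.png",np.vstack([np.hstack([cv2.resize(a[100:310,130:410],(400,300)),cv2.resize(b[100:310,130:410],(400,300))]),np.hstack([cv2.resize(c,(400,300)),np.zeros((300,400,3),np.uint8)])]))
E
```

```text
time: 13.57
tcp_pos: [0.4869, 0.0662, 0.3157]
eef_rot: [[-0.974, -0.042, 0.222], [-0.087, 0.976, -0.199], [-0.208, -0.214, -0.954]]
force: [-0.5, -0.0, -1.9]
grip_width: 0.0106
finger_force: 78.3
[-45.413    0.7299  24.144  114.7746  17.9857  57.8436  63.7704]
time: 14.23
tcp_pos: [0.4885, 0.0648, 0.3167]
eef_rot: [[-0.904, 0.032, 0.427], [-0.147, 0.914, -0.379], [-0.402, -0.405, -0.821]]
force: [-0.1, -1.1, -2.5]
grip_width: 0.0105
finger_force: 78.4
t 14.2333 tcp [0.4885 0.0648 0.3167] rv [ 0.0063 -0.1817  0.0609] d now [-0.0066 -0.0064 -0.0098] d after [-0.0066 -0.0063 -0.0098] F [-0.0802 -1.0756 -2.5175] w 0.010493066439951295 78.4417176246643 
j [-50.0169  -0.8214  18.5279 121.4244  41.5734  55.9576  39.1665]
tilt 34.79836649883226 corner [0.4684 0.12   0.2101]
side [278.6288 168.2954]
top [263.6652 224.6712]
wrist [447.7189 150.1545]
```

View pics/m6.png

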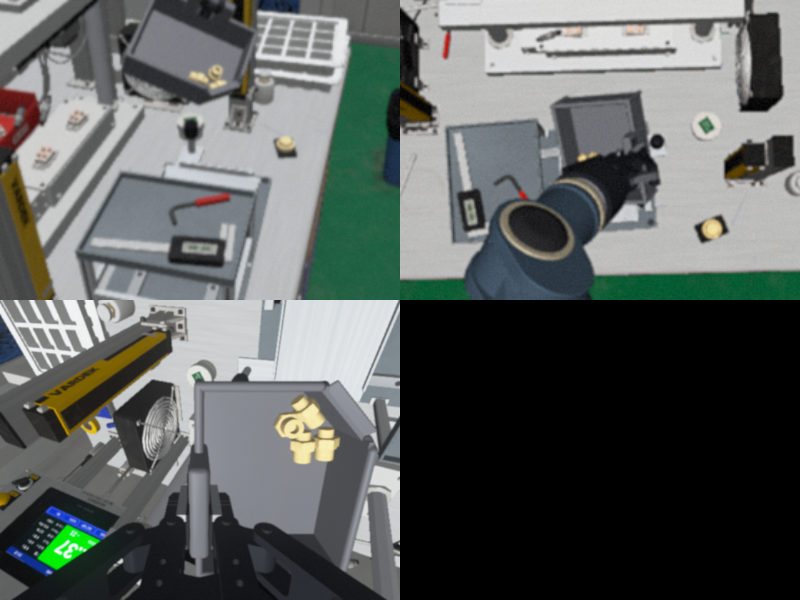

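All four fittings are inside, clustered near the pouring corner at about (305,430) in the montage. I'll let them settle and measure the distances.

```bash
python3 drive.py '{"drx": [0,0,0,0,0,0],"dry": [0,0,0,0,0,0],"drz": [0,0,0,0,0,0],"sx": [0,0,0,0,0,0],"sy": [0,0,0,0,0,0],"sz": [0,0,0,0,0,0],"jaw": [0,0,0,0,0,0]}'
python3 - <<'E'
from h import *
R=rackR();R0=R@np.array([[0,1,0],[1,0,0],[0,0,-1.]])
s=arm.sense();c=arm.calibration("wrist");im=arm.get_image("wrist")
T=np.array(s["eef_rot"])@R0.T@R;o=s["tcp_pos"]+T@np.array([.055,0,-.061])
print("tilt",np.degrees(np.arccos(T[2,2])),s["time"])
d=cv2.absdiff(im,cv2.imread("pics/wrist6.png"));print("moved px",(d[100:260,360:520].max(2)>60).sum())
q=lambda x,y,z:proj(c,o+T@np.array([x,y,z]))[0]
K0=np.array([340,90])
def S(p):return tuple(int(v) for v in (p-K0)*3.4)
a=cv2.resize(im[90:260,340:560],None,fx=3.4,fy=3.4,interpolation=cv2.INTER_CUBIC)
for r,col in((.065,(0,0,255)),(.04,(255,0,0))):   # circles round pour corner at fitting-middle height z~.012
    h=np.sqrt(r*r-.0085**2);pts=[S(q(.038+h*np.cos(t),.053+h*np.sin(t),.0115)) for t in np.linspace(0,6.28,60)]
    cv2.polylines(a,[np.array(pts)],True,col,1)
f=[(21,70),(55,36)];cv2.line(a,S(q(.021,.07,.003)),S(q(.055,.036,.003)),(0,255,0),1);cv2.line(a,S(q(.021,.07,.038)),S(q(.055,.036,.038)),(0,255,255),1)
cv2.imwrite("pics/w7.png",a)
E
```

```text
time: 14.88
tcp_pos: [0.4891, 0.065, 0.3177]
eef_rot: [[-0.902, 0.033, 0.43], [-0.147, 0.914, -0.379], [-0.405, -0.405, -0.82]]
force: [-0.1, -0.8, -3.3]
grip_width: 0.0107
finger_force: 78.5
tilt 34.95028928975089 14.8833
moved px 0
```

View pics/w7.png

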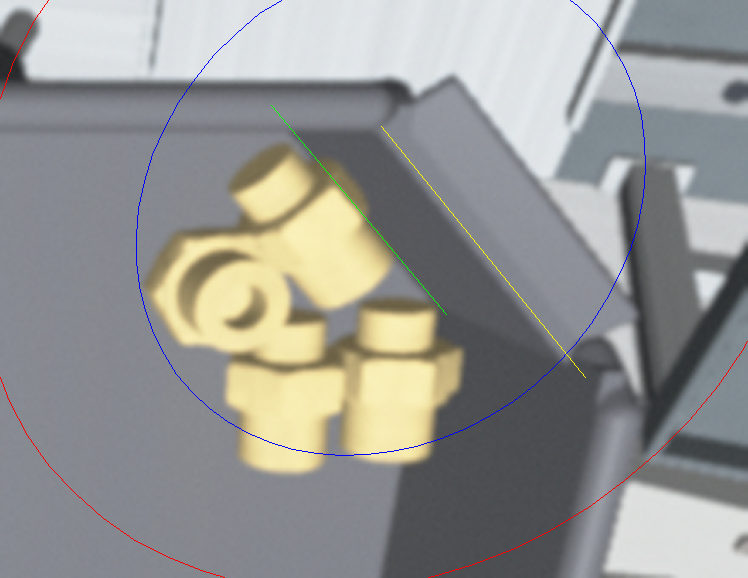

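The four fittings are settled in the pouring corner, with no pixels moved since the last picture. All their middles lie about within the 40 mm circle, at (240,290), (310,235), (285,390) and (395,390). In the top view the pot (344,188) and puck (347,260) are unmoved and the knob (310,198) is at the stop, so I'm handing in.

Run:
```python
from h import *
print(proj(arm.calibration("top"),[.5366,.0175,.092]))
print(arm.sign_off())
```

```text
[[310.3279 197.7041]]
the job is handed in; nothing more can be done
None
```

I pulled the carriage to its front stop, lifted the tote by its grip and am holding it still, tilted about 35°, with all four fittings settled in the pouring corner. Nothing spilled, the pot and puck have not moved, and the job was handed in at about 15 s; no verdict was returned.

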